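Crack check: fire the developer can, then hold the UV lamp over the suspension link

TASK

Crack-check the suspension link lying in the drip tray: press the nozzle cap of the yellow developer can all the way down, let it spring back up, and only then pick the orange UV lamp up by its black grip. Carry it over the things in the way and finish holding it still over the link, window down and level, centred on the link and lined up along it, with the window about 3 cm above the link's tube. Never touch the link with the lamp, leave the red and blue cans unsprayed, and leave the link and everything else where it is; your program ends while the gripper is still holding the lamp there.

Things in the scene. Friction and masses are not known exactly. Their poses are not given: they have to be found in the camera images.
- tray: Fixed aluminium tray, 300 (x) by 232 mm (y), rims 22 mm high. At y -115 mm a splash guard, 113 mm high, runs its whole length. Dark liner on its floor; two white V-rests (51 mm high, x +-38 mm) carry the link. Along +y a dark rack, out to y 209 mm, 106 mm high at its back, holds three spray cans at x -75, 0, 75 mm, y 165 mm; their order varies. Origin: on the table under the tray's middle; z up.
- link: Suspension link to check: silver tube 22 mm in diameter, 110 mm long along its x, with a dark rod-end eye (31 mm across, 16 mm high) at each end; 207 mm overall, 0.22 kg. Lies loose in the V-rests along the tray's x. Origin: middle of the tube on its axis, 52 mm above the table; the tube's top is 11 mm higher.
- lamp: Cordless UV lamp, 0.3 to 0.6 kg: orange head 192 (x) by 60 (y) by 38 mm, rubber bumper at each end, violet window below. Above it, on posts at x +-60 mm, a black grip bar along x: 24 mm wide, z 72 to 96 mm, 104 mm free between the posts, 34 mm clear beneath. Stands on its bumpers on the table, window down. Origin: underside centre; z up.
- lamp_grip (a point): Middle of the lamp's grip bar, 84 mm above the lamp's underside; the place to pinch it, across its 24 mm width (closing along the lamp's y).
- lamp_window (a point): Middle of the lamp's window, on the under face of the lamp, 4 mm above the underside of the bumpers; axes as the lamp's.
- developer_can: Developer spray can: yellow, white band, 65 mm in diameter, 174 mm high without the cap, fixed upright in the rack. Origin: its underside centre, 12 mm above the table. Its nozzle looks across the tray at the link.
- developer_nozzle_top (a point): Top centre of the white nozzle cap (20 mm in diameter, 17 mm high) of the yellow can, 210 mm above the table when up.
- developer_nozzle (a joint): Travel of the yellow can's nozzle cap, m: 0 up, 0.005 fully down. It is sprung: starts moving at about 4 N and is fully down at 9 N; it returns by itself.
- penetrant_can: Red spray can, otherwise the same as the yellow one; not to be sprayed.
- penetrant_nozzle (a joint): Travel of the red can's nozzle cap, m; leave at 0.
- cleaner_can: Blue spray can, otherwise the same as the yellow one; not to be sprayed.
- cleaner_nozzle (a joint): Travel of the blue can's nozzle cap, m; leave at 0.
- sockets: Bystander, loose, between lamp and tray: red socket rail 250 mm (its x) by 36 mm with six upright steel sockets, up to 62 mm high. Origin: underside centre.
- water: Bystander, loose: clear water bottle with white cap, 62 mm in diameter, 200 mm high, beyond the socket rail. Origin: underside centre.
- spanner: Bystander, loose: steel spanner 190 mm long lying on the table beyond the lamp.
- tape: Bystander, loose: blue tape roll, 100 mm in diameter, 24 mm high, right of the lamp.
- gauge: Bystander, loose: red dial gauge lying on its back, 68 mm in diameter, 27 mm high, with a 54 mm brass stem along its -x; left of the can rack.
Mind the look-alikes: they are no part of the job. There is more than one size of the lamp; the one meant has the size given above. There is more than one size of the link; the one meant has the size given above.

How it is judged:
By the outcome, as a careful person would: the job done as asked, in the order asked, and still so for the second after the job is handed in, while the arm keeps its last pose, push and grip.
It also fails if it takes over 59 s, if anything falls off the work surface, if the arm or the gripper's body presses on something with over 40 N, if the wrist force passes 120 N, or if a joint passes its speed limit or range.

ROBOT

A 7-joint arm with a two-finger parallel gripper is mounted at the origin on the work surface. World frame = base frame: x ahead of the robot, y to its left, z up, the work surface at z = 0. Lengths are in mm, angles in degrees, forces in N, time in s.
With the tool pointing down it reaches from about 400 to 850 mm from the base axis. Payload 4.5 kg.
Tool frame: the origin (TCP) lies midway between the tips of the shut fingers; the grasp point (between the pads) lies 19 mm behind it (grip_point_offset is the distance from the TCP to the grasp point, in mm); z points along the fingers, y is the line along which they close (so a half turn about z gives the same grasp; the last joint's range is limited). The gripper opens to 85 mm and grips with 20 to 120 N. Pads are 22 mm wide; open, the fingers measure 114 mm over their backs; the gripper's body (76 mm by 85 mm) begins 54 mm behind the grasp point. The pads swing forward as they close: fully open they stand 13 mm farther back than shut.
Start: joints at [-74.84, 39.483, -11.15, 89.685, 9.013, 51.709, -12.324], TCP at [142.951, 608.456, 231.317] pointing down, gripper open.
Joint ranges: [-172.22, 172.22], [-26.19, 119.32], [-84.43, 86.54], [7.71, 146.69], [-57.33, 237.33], [2.42, 119.75], [-152.13, 152.13]. Speed limits (degrees/s): [147.25, 147.25, 180, 180, 180, 180, 180].

INTERFACE

Orientations are given as a 3x3 rotation matrix whose columns are the frame's x, y, z axes.
In Python, from workcell import * gives the robot as it stands.
- The arm moves only by the tool apply_moves, never from a script. Its argument "deltas" is one flat list of numbers, 5 for each row, row after row: the shift along the tool's x, y, z in units of 25 mm (1.0 is 25 mm), then the turn about the tool's z in units of 8 degrees (1.0 is 8 degrees), then the opening, from -1 (shut) to 1 (fully open). In form: [dx, dy, dz, yaw, grip, dx, dy, dz, yaw, grip, ...]. A call has 1 to 10 rows; each row shifts and turns the commanded pose from where the row before left it, along the tool's axes as they then stand; what a row does not reach is not made up. A row lasts 1/8 s, in which the tool goes at most 62.5 mm and 10.7 degrees, less where a joint would pass 70% of its speed; a pose out of reach is approached as far as the arm can. A call is refused whole if a number of a shift passes 1 or a number of a turn 1, either way. A call with a gripper value outside its range is refused whole. The fingers move at their own pace and stop on an object; "force" is the grip in N (left out, the last holds). Time passes only in rows, so rows that do not move let the fingers close. It gives the time, the measured TCP pose, the force, the opening and the grip force at its end, in the units of the state.
- read_state(): the state, without advancing time (a new reading comes with each control period).
- capture(name): name is "scene" or "top" or "wrist"; returns the picture (384x512x3 uint8, red, green, blue); there is no depth.
- camera_model(name): a dict with "fx", "fy", "cx", "cy" (pixels), "origin" and "attitude" of the camera in the world. Camera axes: x right, y down, z forward; pixel columns grow to the right and rows downward; lengths in mm; the calibration is good to about 2 mm. A picture is of the moment at which its call begins: read the wrist's pose just before it. camera_model takes no time and is no camera call; for the wrist camera it gives the pose at the moment of the call.
- close_job(): hands the job in; it is judged then, once.
The state is a dict: "time_s": time; "joint_positions": joint angles; "joint_vel": joint speeds; "effort": joint torques, N m; "tcp_pos": TCP position; "eef_rot": TCP orientation; "force": force on the tool from outside, world axes, zero at the start; "moment": the same for the moment, N m; "width": finger opening in mm; "gripper_force": force on a finger pad.
Only numpy, scipy, OpenCV 4.12 (cv2) and the standard library are available. Lean on these libraries where they do the work, as an engineer would, in place of code of your own. Each camera call takes 0.05 s, during which the arm holds its last target. There are 200 camera calls.

## Working session

There is one attempt and no reset: what is moved stays moved. The work goes in short steps, Python scripts to look and compute and a tool call to move; the robot and the scene stay as the last step left them, time stands still between calls to the robot, and variables do not carry over. Pictures are saved under pics/ and viewed, at most 10 in all, crops included, and the job is handed in when it is done.

Besides the shell and the picture viewer there is one more tool, called after "Call:" in YAML: its name, and indented under it one key for each argument. apply_moves: Moves the arm, as the interface text tells. Its arguments: {"type":"object","properties":{"deltas":{"type":"array","items":{"type":"number"}},"force":{"type":"number"}},"required":["deltas"]}

```bash
mkdir -p pics; python3 - <<'E'
from workcell import *
import cv2,numpy as np
for n in("scene","top"):
    p=capture(n); cv2.imwrite(f"pics/{n}0.png",cv2.resize(p[:,:,::-1],(800,600),interpolation=cv2.INTER_CUBIC)); cv2.imwrite(f"pics/{n}_raw.png",p[:,:,::-1])
    m=camera_model(n); print(n,m)
s=read_state();print(s)
E
```

```text
scene {'fx': 349.02986411380067, 'fy': 349.02986411380067, 'cx': 258.8953698839331, 'cy': 194.84516634705622, 'origin': array([1121.73550522,  581.21556337,  945.88580269]), 'attitude': array([[-0.70467167,  0.4608174 , -0.53952309],
       [ 0.70945248,  0.469101  , -0.52594813],
       [ 0.01072476, -0.75338674, -0.65749023]])}
top {'fx': 461.65880104187914, 'fy': 461.65880104187914, 'cx': 254.94625849683217, 'cy': 182.5657882697045, 'origin': array([ 358.96622958,  -47.90617075, 1441.21082743]), 'attitude': array([[-0.02613478, -0.99605285,  0.08482741],
       [-0.99929567,  0.02831688,  0.0246234 ],
       [-0.02692826, -0.08412414, -0.99609136]])}
{'time_s': 0.1, 'joint_positions': array([-74.84197278,  39.53102322, -11.14622624,  89.73907277,
         9.01495002,  51.70793078, -12.32523067]), 'joint_vel': array([ 0.01720186, -0.00483169, -0.14300534, -0.10912025, -0.01815811,
       -0.03915383, -0.0570017 ]), 'effort': array([-3.77992925e-03, -5.40606451e+01, -1.27141222e+00, -1.58984900e+01,
        9.45877255e-03,  4.43944358e-03, -8.79591909e-06]), 'tcp_pos': array([142.85653066, 607.8607086 , 230.53514355]), 'eef_rot': array([[-9.73516308e-01,  2.28617441e-01, -2.51251720e-04],
       [ 2.28617540e-01,  9.73514912e-01, -1.65427173e-03],
       [-1.33598074e-04, -1.66790106e-03, -9.99998600e-01]]), 'force': array([-0.52499958,  0.65929132,  0.74330371]), 'moment': array([-0.01891764, -0.0425735 ,  0.00038804]), 'gripper_force': 0.0, 'width': 85.36683911483445}
```

View pics/scene0.png

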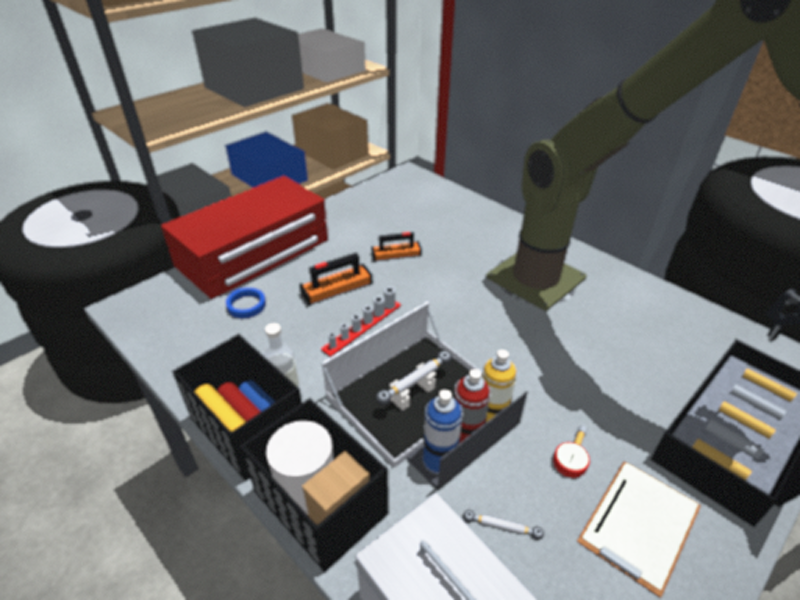

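View pics/top0.png

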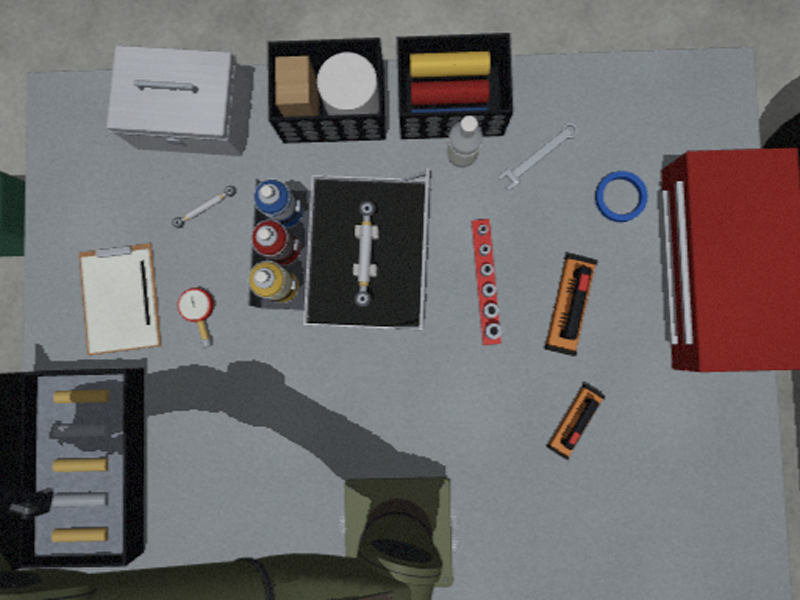

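The scene shows the tray with the link at about (412,375) and the cans blue (443,420), red (472,395) and yellow (500,375). In the top view the yellow can's cap is at about (263,281) and the link in the tray is at (365,254). There is a second, loose link at (204,207), outside the tray, so it isn't the one meant. There are two lamps: a long one at (571,303) and a short one at (576,420). The long one looks like the 192 mm lamp. I'll check that in enlarged crops.

```bash
cat > h.py <<'E'
from workcell import *
import cv2,numpy as np
def ray(n,u,v,z,m=None):
    m=m or camera_model(n); d=m["attitude"]@np.array([(u-m["cx"])/m["fx"],(v-m["cy"])/m["fy"],1]); o=m["origin"]
    return o+d*(z-o[2])/d[2]
def proj(n,p,m=None):
    m=m or camera_model(n); q=m["attitude"].T@(np.array(p)-m["origin"]); return np.array([m["fx"]*q[0]/q[2]+m["cx"],m["fy"]*q[1]/q[2]+m["cy"]])
def crop(src,out,u0,v0,w,h,k):
    p=cv2.imread(src)[v0:v0+h,u0:u0+w]; cv2.imwrite(out,cv2.resize(p,None,fx=k,fy=k,interpolation=cv2.INTER_CUBIC))
E
python3 -c "
from h import *
crop('pics/top_raw.png','pics/cA.png',155,105,130,110,6)
crop('pics/top_raw.png','pics/cB.png',295,130,130,170,3.5) if 0 else crop('pics/top_raw.png','pics/cB.png',295,135,120,160,3.75)"
```

```text
(no output)
```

View pics/cA.png

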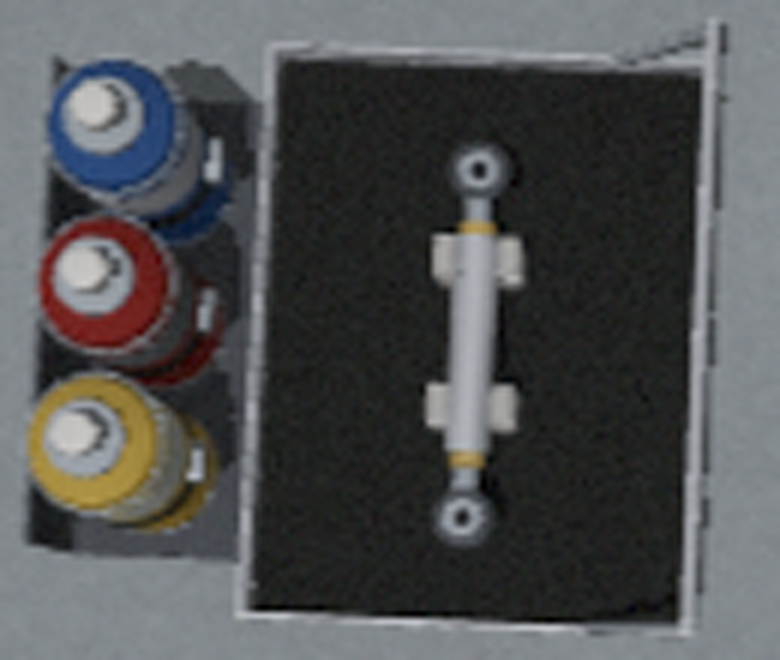

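View pics/cB.png

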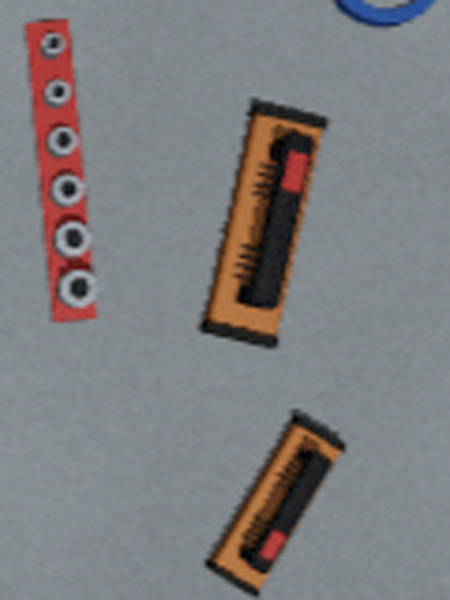

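```bash
python3 - <<'E'
from h import *
A=lambda x,y,z:ray("top",155+(x+.5)/6-.5,105+(y+.5)/6-.5,z)
B=lambda x,y,z:ray("top",295+(x+.5)/3.75-.5,135+(y+.5)/3.75-.5,z)
ang=lambda a,b:np.degrees(np.arctan2(*(b-a)[[1,0]]))
np.set_printoptions(precision=1,suppress=True)
for c in((70,432),(81,267),(92,101)):print("cap",A(*c,210))
e1,e2=A(479,170,58),A(462,516,58);print("link",e1,e2,(e1+e2)/2,np.linalg.norm(e1-e2),ang(e2,e1))
t=[A(*c,22) for c in((240,617),(688,632),(268,48))];print("tray corners",t,ang(t[0],t[2]))
g1,g2=B(292,140,96),B(260,303,96);print("grip",g1,g2,(g1+g2)/2,np.linalg.norm(g1-g2),ang(g2,g1))
k=[B(*c,36) for c in((250,100),(327,122),(277,345),(202,327))];print("head",sum(k)/4,[np.linalg.norm(k[i]-k[i-1]) for i in range(4)],ang((k[2]+k[3])/2,(k[0]+k[1])/2))
k=[B(*c,36) for c in((295,408),(345,447),(258,596),(208,564))];print("small",sum(k)/4,[np.linalg.norm(k[i]-k[i-1]) for i in range(4)])
print("sockets",B(45,20,10),B(75,320,10))
R=read_state()["eef_rot"];print("toolx ang",np.degrees(np.arctan2(R[1,0],R[0,0])))
E
```

```text
cap [486.8 221.1 210. ]
cap [561.5 215.3 210. ]
cap [637.3 209.6 210. ]
link [629.9  44.7  58. ] [454.6  57.2  58. ] [542.2  51.   58. ] 175.78862628842708 -4.066283118509154
tray corners [array([408.3, 175.3,  22. ]), array([394.4, -54.5,  22. ]), array([705. , 156.1,  22. ])] -3.6974500789268583
grip [ 494.7 -357.6   96. ] [ 369.3 -327.2   96. ] [ 432.  -342.4   96. ] 129.10383689658457 -13.653919264474505
head [ 434.2 -345.9   36. ] [np.float64(188.6050162512861), np.float64(64.37042266997719), np.float64(185.3869804803874), np.float64(61.39410494195264)] -14.785724016115466
small [ 210.1 -345.4   36. ] [np.float64(142.45133092667825), np.float64(49.72412167206572), np.float64(137.28588703220277), np.float64(46.30350490853906)]
sockets [ 609.9 -177.7   10. ] [ 360.  -193.4   10. ]
toolx ang 166.7843056736319
```

The crops show two lamps. The long one, at crop (264,223), measures about 187x63 mm, so it is the one meant; the short one is about 140x48 mm. The cap spacing is 75 mm and the link's eyes are 176 mm apart, as they should be. Yellow's cap is at about (487,221). I'll move above it now with the fingers shut.

Call:
apply_moves:
  deltas: [-0.5, -0.35, -1, 0, -1, -1, -0.7, -1, 0, -1, -1, -0.7, 0, 0, -1, -1, -0.7, 0, 0, -1, -1, -0.7, 0, 0, -1, -1, -0.7, 0, 0, -1, -1, -0.7, 0, 0, -1, -1, -0.7, 0, 0, -1, -1, -0.7, 0, 0, -1, -1, -0.7, 0, 0, -1]

```text
time_s: 1.35
tcp_pos: [336.6, 391.2, 281.0]
eef_rot: [[-0.973, 0.229, -0.0], [0.229, 0.973, -0.001], [0.0, -0.001, -1.0]]
force: [-0.5, -0.3, -0.4]
width: 0.1
gripper_force: 0.0
```

Call:
apply_moves:
  deltas: [-1, -0.7, 0, 0, -1, -1, -0.7, 0, 0, -1, -1, -0.7, 0, 0, -1, -1, -0.7, 0, 0, -1, -1, -0.7, 0, 0, -1, -0.5, -0.35, 0, 0, -1, 0, 0, 0, 0, -1]

```text
time_s: 2.22
tcp_pos: [448.2, 266.5, 281.1]
eef_rot: [[-0.973, 0.231, -0.0], [0.231, 0.973, -0.0], [0.0, -0.0, -1.0]]
force: [-0.6, -0.3, 1.0]
width: -0.3
gripper_force: 0.0
```

```bash
python3 - <<'E'
from h import *
np.set_printoptions(precision=2,suppress=True)
s=read_state();m=camera_model("wrist");p=capture("wrist");cv2.imwrite("pics/w1r.png",p[:,:,::-1]);crop("pics/w1r.png","pics/w1.png",0,0,512,384,1.5)
print(s["time_s"],s["tcp_pos"],s["joint_positions"],s["force"],s["width"]);print(s["eef_rot"]);print(m["origin"],m["attitude"])
print("expected cap",proj("wrist",[486.8,221.1,210],m),"tcp proj",proj("wrist",s["tcp_pos"],m))
d=np.array([486.8,221.1,210])-s["tcp_pos"];print(s["eef_rot"].T@d/25)
E
```

```text
2.225 [448.24 266.53 281.05] [-27.54  28.18 -12.83 103.68   7.98  49.04  32.52] [-0.64 -0.34  0.97] -0.28261361086471737
[[-0.97  0.23 -0.  ]
 [ 0.23  0.97 -0.  ]
 [ 0.   -0.   -1.  ]]
[373.81 284.99 423.26] [[ 0.23  0.93  0.29]
 [ 0.97 -0.22 -0.07]
 [-0.    0.3  -0.95]]
expected cap [208.62 267.87] tcp proj [255.83 256.16]
[-1.92 -1.41  2.84]
```

View pics/w1.png

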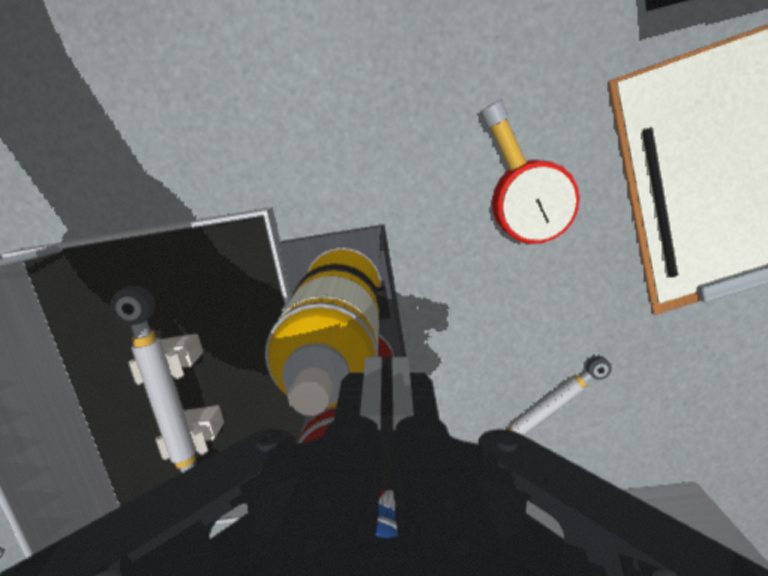

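The wrist view shows the yellow can with its cap top at zoomed (311,391), raw (207,260). The red can lies behind the fingers.

```bash
python3 - <<'E'
from h import *
np.set_printoptions(precision=2,suppress=True)
s=read_state();c=ray("wrist",207,260.5,210);print(c,s["tcp_pos"],s["eef_rot"].T@(c-s["tcp_pos"])/25)
# link check by wrist: near eye hole zoom (128,308)
print("eye",ray("wrist",128/1.5,308/1.5,58))
E
```

```text
[479.92 222.91 210.  ] [447.4  267.72 281.16] [-1.68 -1.45  2.84]
eye [452.32  57.17  58.  ]
```

Call:
apply_moves:
  deltas: [-0.95, -0.72, 0, 0, -1, -0.92, -0.72, 0, 0, -1, 0, 0, 0, 0, -1, 0, 0, 1, 0, -1, 0, 0, 1, 0, -1, 0, 0, 0.4, 0, -1, 0, 0, 0, 0, -1]

```text
time_s: 3.15
tcp_pos: [484.3, 222.6, 221.1]
eef_rot: [[-0.974, 0.227, -0.001], [0.227, 0.974, 0.0], [0.001, -0.0, -1.0]]
force: [-0.2, 1.4, 0.9]
width: -0.2
gripper_force: 0.0
```

```bash
python3 - <<'E'
from h import *
np.set_printoptions(precision=2,suppress=True)
p=capture("scene");cv2.imwrite("pics/s2r.png",p[:,:,::-1]);crop("pics/s2r.png","pics/s2.png",255,195,100,110,5)
s=read_state();print(s["tcp_pos"],s["force"],s["joint_positions"])
E
```

```text
[484.95 222.51 221.69] [-0.48  0.8  -0.46] [-22.2   33.46 -11.85 106.14   9.81  41.35  37.33]
```

View pics/s2.png

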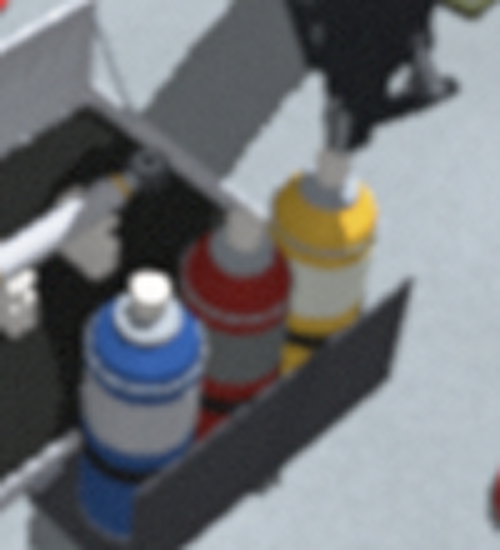

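The shut fingertips stand right over the yellow cap, at crop (335,150). I'll press in small steps.

Call:
apply_moves:
  deltas: [0, 0, 0.4, 0, -1, 0, 0, 0.12, 0, -1, 0, 0, 0, 0, -1]

```text
time_s: 3.58
tcp_pos: [485.5, 221.8, 208.8]
eef_rot: [[-0.973, 0.229, 0.001], [0.229, 0.973, 0.001], [-0.001, 0.001, -1.0]]
force: [-1.5, -0.3, 4.7]
width: -0.2
gripper_force: 2.6
```

Call:
apply_moves:
  deltas: [0, 0, 0.1, 0, -1, 0, 0, 0, 0, -1]

```text
time_s: 3.82
tcp_pos: [485.5, 221.8, 206.6]
eef_rot: [[-0.973, 0.229, 0.001], [0.229, 0.973, 0.001], [-0.001, 0.001, -1.0]]
force: [-1.2, -0.1, 7.1]
width: -0.1
gripper_force: 3.6
```

Call:
apply_moves:
  deltas: [0, 0, 0.1, 0, -1, 0, 0, 0.05, 0, -1, 0, 0, 0, 0, -1, 0, 0, 0, 0, -1]

```text
time_s: 4.32
tcp_pos: [485.6, 221.9, 204.9]
eef_rot: [[-0.973, 0.229, 0.002], [0.229, 0.973, 0.001], [-0.002, 0.002, -1.0]]
force: [-5.6, -2.1, 22.7]
width: 0.1
gripper_force: 11.5
```

The cap bottomed out at 22.7 N, about 5 mm down. I'll lift off and head for the lamp.

Call:
apply_moves:
  deltas: [0, 0, -0.4, 0, -1, 0, 0, -1, 0, -1, 0, 0, -1, 0, -1, 0, 0, -1, 0, -1, 0, 0, 0, 0, -1, 0, 0, 0, 0, -1]

```text
time_s: 5.08
tcp_pos: [484.8, 220.9, 286.3]
eef_rot: [[-0.973, 0.229, -0.001], [0.229, 0.973, -0.001], [0.001, -0.001, -1.0]]
force: [0.4, -0.2, -0.6]
width: 0.1
gripper_force: 0.0
```

Call:
apply_moves:
  deltas: [0, -0.5, 0, 0, -1, -0.1, -1, 0, 0, 1, -0.15, -1, 0, 0, 1, -0.15, -1, 0, 0, 1, -0.15, -1, 0, 0, 1, -0.15, -1, 0, 0, 1, -0.15, -1, 0, 0, 1, -0.15, -1, 0, 0, 1, -0.15, -1, 0, 0, 1, -0.15, -1, 0, 0, 1]

```text
time_s: 6.32
tcp_pos: [461.3, -19.0, 286.3]
eef_rot: [[-0.973, 0.23, -0.002], [0.23, 0.973, -0.0], [0.002, -0.001, -1.0]]
force: [-0.0, 0.4, 0.2]
width: 85.5
gripper_force: 0.0
```

Call:
apply_moves:
  deltas: [-0.15, -1, 0, 0, 1, -0.15, -1, 0, 0, 1, -0.15, -1, 0, 0, 1, -0.15, -1, 0, 0, 1, -0.15, -1, 0, 0, 1, -0.15, -1, 0, 0, 1, -0.15, -1, 0, 0, 1, -0.15, -1, 0, 0, 1, -0.15, -1, 0, 0, 1, -0.15, -0.5, 0, 0, 1]

```text
time_s: 7.58
tcp_pos: [443.1, -258.7, 286.2]
eef_rot: [[-0.973, 0.231, -0.002], [0.231, 0.973, 0.0], [0.002, -0.0, -1.0]]
force: [-0.5, 0.2, -0.3]
width: 85.3
gripper_force: 0.0
```

```bash
python3 - <<'E'
from h import *
np.set_printoptions(precision=3,suppress=True)
s=read_state();m=camera_model("wrist");p=capture("wrist");cv2.imwrite("pics/w2r.png",p[:,:,::-1]);crop("pics/w2r.png","pics/w2.png",0,0,512,384,1.5)
print(s["time_s"],s["tcp_pos"],s["joint_positions"],s["force"],s["width"]);print(s["eef_rot"])
for z in((432,-342.4,96),(434.2,-345.9,36)):print(proj("wrist",z,m)*1.5)
E
```

```text
7.575 [ 443.105 -258.727  286.211] [ 32.684  27.135 -11.642 104.539   7.042  49.145  94.281] [-0.541  0.225 -0.286] 85.33783544661621
[[-0.973  0.231 -0.002]
 [ 0.231  0.973  0.   ]
 [ 0.002 -0.    -1.   ]]
[265.583 264.445]
[279.592 249.834]
```

View pics/w2.png

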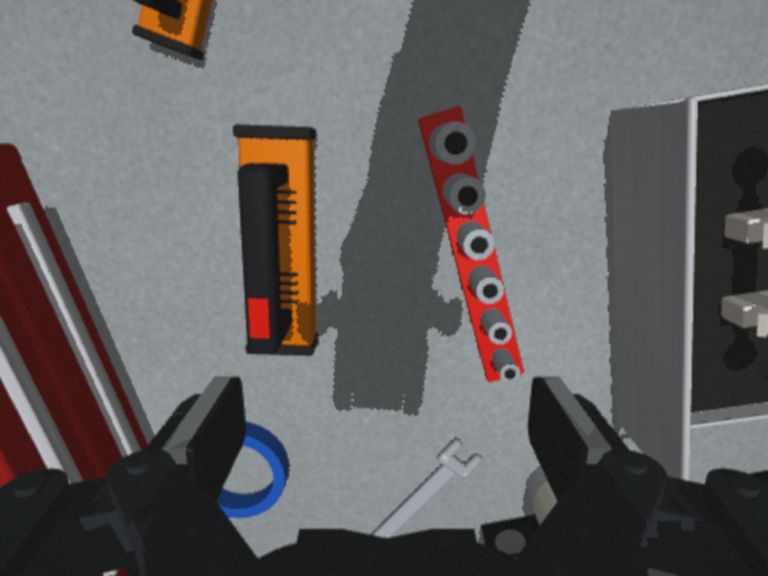

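The meant lamp is at zoomed (275,240). The top of its grip bar runs from (258,167) to (260,340), its centre is about (259,253), and it lies nearly along the tool's x.

```bash
python3 - <<'E'
from h import *
np.set_printoptions(precision=3,suppress=True)
s=read_state();f=lambda x,y,z:ray("wrist",x/1.5,y/1.5,z)
a,b=f(257,167,96),f(260,339,96);print(a,b,(a+b)/2,np.linalg.norm(a-b),np.degrees(np.arctan2(*(b-a)[[1,0]])))
print("width bar",np.linalg.norm(f(241,255,96)-f(275,255,96)), f(241,255,96),f(275,255,96))
k=[f(*c,38) for c in((234,126),(316,130),(318,350),(247,352))];print(sum(k)/4,np.degrees(np.arctan2(*(k[2]-k[1])[[1,0]])))
for c in((434,-342.5,96),((a+b)/2)):
  d=np.array([c[0],c[1],84+0-19])-s["tcp_pos"];print(s["eef_rot"].T@d/25)
E
```

```text
[ 367.709 -329.366   96.   ] [ 485.77  -365.177   96.   ] [ 426.739 -347.272   96.   ] 123.37268390686027 -16.87383917877203
width bar 23.75121734149045 [ 422.113 -358.646   96.   ] [ 427.611 -335.54    96.   ]
[ 432.268 -346.833   38.   ] -15.301507281620664
[-0.403 -3.284  8.858]
[-0.165 -3.537  8.858]
```

Call:
apply_moves:
  deltas: [-0.1, -0.87, 0, 0.2, 1, -0.1, -0.87, 0.5, 0, 1, -0.1, -0.87, 1, 0, 1, -0.05, -0.86, 1, 0, 1, 0, 0, 1, 0, 1, 0, 0, 1, 0, 1, 0, 0, 1, 0, 1, 0, 0, 0, 0, 1]

```text
time_s: 8.62
tcp_pos: [429.8, -343.0, 147.3]
eef_rot: [[-0.967, 0.256, -0.004], [0.256, 0.967, 0.003], [0.005, 0.001, -1.0]]
force: [-0.0, 0.1, 0.6]
width: 85.3
gripper_force: 0.0
```

```bash
python3 - <<'E'
from h import *
np.set_printoptions(precision=3,suppress=True)
s=read_state();m=camera_model("wrist");p=capture("wrist");cv2.imwrite("pics/w3r.png",p[:,:,::-1]);crop("pics/w3r.png","pics/w3.png",0,0,512,384,1.5)
print(s["time_s"],s["tcp_pos"],s["joint_positions"],s["force"]);print(s["eef_rot"])
print(proj("wrist",(431.5,-345,96),m)*1.5, "tool axis at z96",proj("wrist",(*s["tcp_pos"][:2],96),m)*1.5)
E
```

```text
8.625 [ 429.771 -342.983  147.263] [ 39.021  40.827  -8.741 107.142  10.497  33.094  98.693] [-0.03   0.068  0.571]
[[-0.967  0.256 -0.004]
 [ 0.256  0.967  0.003]
 [ 0.005  0.001 -1.   ]]
[380.668 331.315] tool axis at z96 [384.199 326.524]
```

View pics/w3.png

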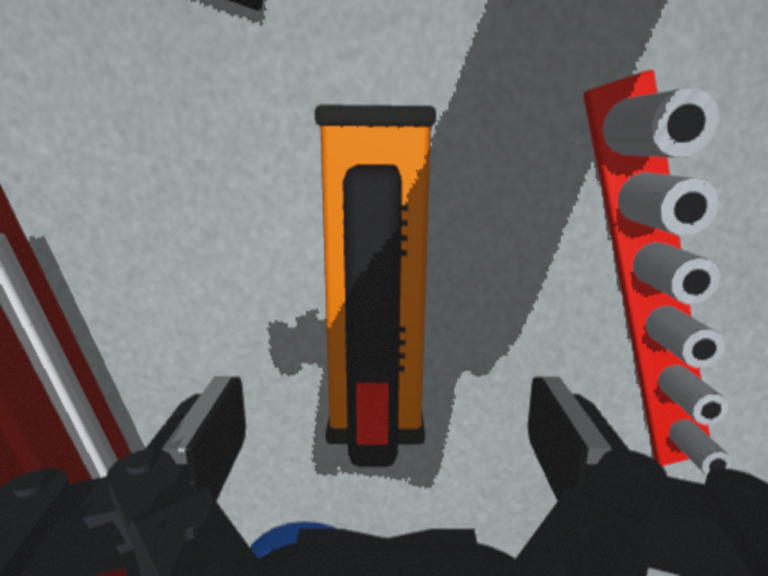

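The grip bar's centre is at (373,315) and the tool axis at (384,326), so I'll shift about 5 mm along -y. It is aligned in yaw. Next I go down and grip.

Call:
apply_moves:
  deltas: [0, -0.2, 0, 0, 1, 0, 0, 1, 0, 1, 0, 0, 1, 0, 1, 0, 0, 1, 0, 1, 0, 0, 0.3, 0, 1, 0, 0, 0, 0, 1]

```text
time_s: 9.43
tcp_pos: [430.6, -348.5, 67.5]
eef_rot: [[-0.967, 0.256, 0.001], [0.256, 0.967, -0.001], [-0.001, -0.0, -1.0]]
force: [-0.4, -0.0, -0.3]
width: 85.4
gripper_force: 0.0
```

Call:
apply_moves:
  deltas: [0, 0, 0, 0, -1, 0, 0, 0, 0, -1, 0, 0, 0, 0, -1, 0, 0, 0, 0, -1, 0, 0, 0, 0, -1, 0, 0, 0, 0, -1]
  force: 80

```text
time_s: 10.18
tcp_pos: [430.5, -348.5, 67.5]
eef_rot: [[-0.967, 0.256, 0.001], [0.256, 0.967, -0.001], [-0.001, -0.001, -1.0]]
force: [-1.2, -0.5, 5.8]
width: 22.5
gripper_force: 78.7
```

Call:
apply_moves:
  deltas: [0, 0, -0.4, 0, -1, 0, 0, -0.8, 0, -1, 0, 0, -1, 0, -1, 0, 0, -1, 0, -1, 0, 0, -1, 0, -1, 0, 0, -1, 0, -1, 0, 0, -1, 0, -1, 0, 0, -0.8, 0, -1, 0, 0, 0, 0, -1]

```text
time_s: 11.3
tcp_pos: [430.7, -348.1, 243.0]
eef_rot: [[-0.967, 0.256, 0.002], [0.256, 0.967, -0.001], [-0.002, -0.0, -1.0]]
force: [-0.3, 0.2, -4.7]
width: 23.1
gripper_force: 79.1
```

```bash
python3 - <<'E'
from h import *
np.set_printoptions(precision=3,suppress=True)
s=read_state();m=camera_model("wrist");p=capture("wrist");cv2.imwrite("pics/w4r.png",p[:,:,::-1]);crop("pics/w4r.png","pics/w4.png",80,20,340,300,2)
print(s["time_s"],s["tcp_pos"],s["joint_positions"],s["force"],s["moment"]);print(s["eef_rot"])
t=s["tcp_pos"];R=s["eef_rot"]
for x in(96,-96):
  for y in(30,-30):print(x,y,(proj("wrist",t+R@np.array([x,y,29.5]),m)-[80,20])*2)
E
```

```text
11.3 [ 430.672 -348.08   242.952] [ 40.855  33.193 -10.898 101.497   8.271  45.975 101.138] [-0.31   0.229 -4.667] [-0.047 -0.044 -0.051]
[[-0.967  0.256  0.002]
 [ 0.256  0.967 -0.001]
 [-0.002 -0.    -1.   ]]
96 30 [475.622  59.12 ]
96 -30 [228.527  58.96 ]
-96 30 [443.146 689.46 ]
-96 -30 [261.707 689.31 ]
```

View pics/w4.png

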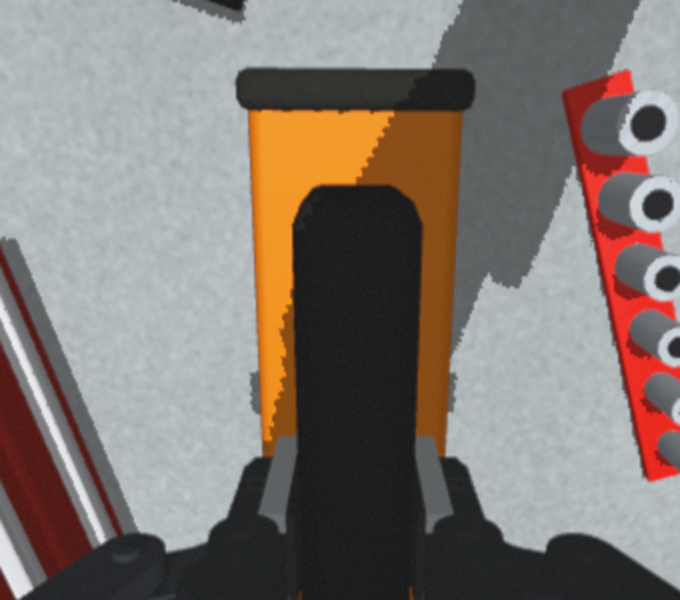

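The lamp hangs level and square in the fingers, and its visible bumper is at about (356,88). It sits about 3 mm toward world +x relative to the tool. I'll turn it and carry it over the guard.

Call:
apply_moves:
  deltas: [0, 0, 0, -0.4, -1, 0, 0, 0, -0.6, -1, 0, 0, 0, -0.36, -1, 0, 0.4, 0, 0, -1, 0, 0.7, 0, 0, -1, 0, 0.9, 0, 0, -1, -0.2, 0.9, 0, 0, -1, -0.2, 0.9, 0, 0, -1, -0.2, 0.9, 0, 0, -1, -0.2, 0.9, 0, 0, -1]

```text
time_s: 12.6
tcp_pos: [459.8, -207.2, 241.9]
eef_rot: [[-0.998, 0.068, -0.001], [0.068, 0.998, 0.001], [0.001, 0.001, -1.0]]
force: [0.5, -0.8, -4.5]
width: 22.9
gripper_force: 79.1
```

Call:
apply_moves:
  deltas: [-0.3, 0.9, 0, 0, -1, -0.3, 0.9, 0, 0, -1, -0.3, 0.9, 0, 0, -1, -0.3, 0.9, 0, 0, -1, -0.3, 0.9, 0, 0, -1, -0.3, 0.9, 0, 0, -1, -0.3, 0.9, 0, 0, -1, -0.3, 0.9, 0, 0, -1, 0, 0.7, 0, 0, -1, 0, 0, 0, 0, -1]

```text
time_s: 13.85
tcp_pos: [532.6, -14.3, 241.9]
eef_rot: [[-0.998, 0.065, -0.001], [0.065, 0.998, 0.001], [0.001, 0.001, -1.0]]
force: [0.1, 0.1, -4.5]
width: 22.6
gripper_force: 79.0
```

```bash
python3 - <<'E'
from h import *
np.set_printoptions(precision=3,suppress=True)
s=read_state();p=capture("top");cv2.imwrite("pics/t5r.png",p[:,:,::-1]);crop("pics/t5r.png","pics/t5.png",165,95,120,100,6)
R=s["eef_rot"];print(s["time_s"],s["tcp_pos"],s["force"],np.degrees(np.arctan2(R[1,0],R[0,0])),R[:,2])
print(R.T@(np.array([539.2,51.2,156.5])-s["tcp_pos"])/25)
E
```

```text
13.85 [532.593 -14.272 241.916] [ 0.15   0.064 -4.474] 176.27845278369824 [-0.001  0.001 -1.   ]
[-0.097  2.627  3.419]
```

View pics/t5.png

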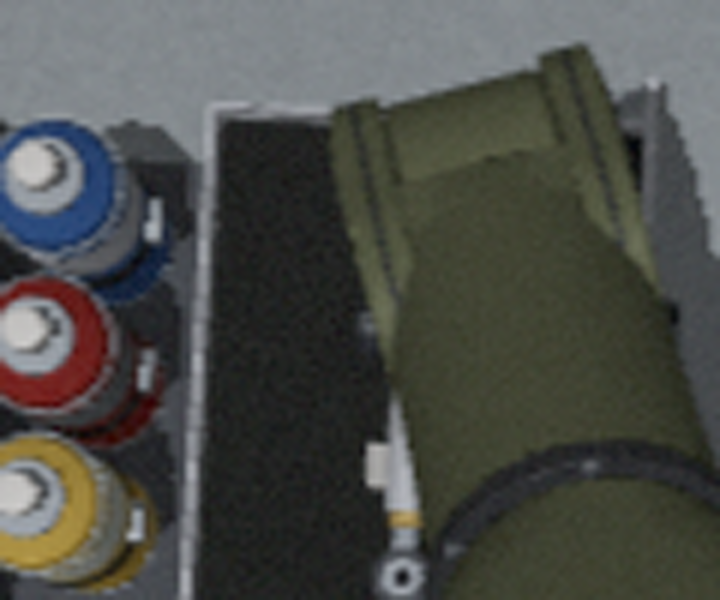

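The top view only shows the arm above the tray, with the cans and the link's near eye (402,577) undisturbed. I'll finish the approach and descend part of the way.

Call:
apply_moves:
  deltas: [0, 0.6, 0, 0, -1, 0, 0.8, 0, 0, -1, -0.1, 0.8, 0, 0, -1, 0, 0.43, 0, 0, -1, 0, 0, 0.6, 0, -1, 0, 0, 0.8, 0, -1, 0, 0, 0.6, 0, -1, 0, 0, 0, 0, -1]

```text
time_s: 14.9
tcp_pos: [539.1, 47.6, 190.4]
eef_rot: [[-0.998, 0.07, -0.004], [0.07, 0.998, -0.001], [0.004, -0.001, -1.0]]
force: [-0.6, 0.6, -3.9]
width: 23.0
gripper_force: 79.0
```

```bash
cat > chk.py <<'E'
from h import *
np.set_printoptions(precision=2,suppress=True)
s=read_state();R=s["eef_rot"];t=s["tcp_pos"]
print(s["time_s"],t,s["force"],np.degrees(np.arctan2(R[1,0],R[0,0])),R[:,2])
print(R.T@(np.array([539.2,51.2,156.5])-t)/25)
W=R@np.diag([-1,-1,1]) # lamp x ~ world +x
W=np.c_[-R[:,0],R[:,1],-R[:,2]]
import itertools
for n in("scene","wrist"):
    m=camera_model(n);p=capture(n);cv2.imwrite(f"pics/{n}_{s['time_s']:.2f}.png",p[:,:,::-1])
    h=cv2.cvtColor(p,cv2.COLOR_RGB2HSV);o=((h[...,0]>7)&(h[...,0]<20)&(h[...,1]>170)&(h[...,2]>60)).astype(np.uint8)
    # keep near lamp
    c=proj(n,t,m);yy,xx=np.nonzero(o);k=np.hypot(xx-c[0],yy-c[1])<(70 if n=="scene" else 400)
    xx,yy=xx[k],yy[k];print(n,"orange",len(xx),xx.min(),xx.max(),yy.min(),yy.max())
    for q in itertools.product((-96,96),(-30,30),(29.5,63.5)):print(q,proj(n,t+W@np.array([q[0],q[1],-q[2]]),m))
    if n=="scene":
        i=[xx.argmin(),xx.argmax(),yy.argmin(),yy.argmax()];print([(xx[j],yy[j]) for j in i])
E
python3 chk.py
```

```text
14.9 [539.11  47.58 190.43] [-0.62  0.56 -3.91] 176.000084775842 [-0. -0. -1.]
[0.   0.15 1.36]
scene orange 731 240 311 158 245
(-96, -30, 29.5) [281.48 199.66]
(-96, -30, 63.5) [280.97 207.01]
(-96, 30, 29.5) [294.22 208.99]
(-96, 30, 63.5) [293.45 216.37]
(96, -30, 29.5) [236.8  226.75]
(96, -30, 63.5) [237.15 234.18]
(96, 30, 29.5) [249.27 237.8 ]
(96, 30, 63.5) [249.37 245.24]
[(np.int64(240), np.int64(159)), (np.int64(311), np.int64(245)), (np.int64(250), np.int64(158)), (np.int64(311), np.int64(245))]
wrist orange 2655 204 310 75 349
(-96, -30, 29.5) [193.31  47.39]
(-96, -30, 63.5) [204.17  54.69]
(-96, 30, 29.5) [316.54  47.51]
(-96, 30, 63.5) [306.48  54.79]
(96, -30, 29.5) [210.14 362.09]
(96, -30, 63.5) [216.29 326.64]
(96, 30, 29.5) [300.53 362.13]
(96, 30, 63.5) [294.89 326.68]
```

```bash
cat > ln.py <<'E'
from h import *
np.set_printoptions(precision=1,suppress=True,linewidth=200)
def run(n):
    s=read_state();R=s["eef_rot"];t=s["tcp_pos"];W=np.c_[-R[:,0],R[:,1],-R[:,2]]
    m=camera_model(n);p=capture(n).astype(np.float32)
    xs=np.arange(-125,126,1.)
    for y,z in ((30,-40),(30,-45),(30,-50)):
        q=np.array([proj(n,t+W@np.array([x,y,z]),m) for x in xs]).astype(np.float32)
        v=cv2.remap(p,q[:,:1],q[:,1:],cv2.INTER_LINEAR)[:,0]
        g=v[:,0]-v[:,2]; c=np.median(g[90:160]); on=xs[g>.5*c]
        print(n,y,z,"level",c,"orange from",on.min(),"to",on.max(),"mid",(on.min()+on.max())/2);print(g[::6])
run("scene")
E
python3 ln.py
```

```text
scene 30 -40 level 96.60693 orange from -82.0 to 91.0 mid 4.5
[ -8.   -8.   -7.5  -8.1  -8.8  -7.9  -0.2  45.7  85.5  97.4  99.3  99.4  98.6  96.9  97.9 100.3  97.1  97.4  97.2  98.4  98.6  96.9  95.5  93.3  89.1  90.5  90.6  90.4  91.2  92.8  94.1  94.1  92.7
  91.3  91.   87.8  53.1   7.2  -0.4  -0.6   0.6  -0.7]
scene 30 -45 level 92.11426 orange from -81.0 to 91.0 mid 5.0
[ -9.3  -9.   -9.8 -10.1 -11.3 -10.5  -3.6  39.1  77.5  90.8  90.5  87.2  81.4  87.4  93.3  92.5  93.9  91.7  94.   93.5  92.6  91.2  92.7  90.   90.6  89.9  91.5  89.8  89.5  89.7  89.5  91.4  89.2
  89.8  90.1  85.3  53.    7.5   1.    1.2   1.4  -2.2]
scene 30 -50 level 81.521484 orange from -81.0 to 91.0 mid 5.0
[-12.1 -12.2 -13.5 -14.  -14.2 -12.5  -7.2  27.1  62.8  61.2  59.2  52.7  49.   67.   73.2  80.9  88.1  81.   86.6  80.8  78.9  80.6  81.2  79.4  83.1  81.4  87.9  80.7  84.1  81.5  78.9  81.2  76.4
  79.8  78.5  76.8  43.6   3.    0.1  -0.1  -0.2   0.1]
```

```bash
python3 - <<'E'
from h import *
for p in((454.6,57.2,58),(629.9,44.7,58)):print(proj("scene",p)*1.5625)
k=1/1.5625
a,b=[ray("scene",u*k,v*k,58) for u,v in((445,357),(383,396))];print(a,b,(a+b)/2)
# far/near yellow bands symmetric on tube: dark-eye centroid refinement in raw scene image
im=cv2.imread("pics/scene_raw.png").astype(np.float32)
e1=np.array([629.9,44.7,55]);e2=np.array([454.6,57.2,55]);c=(e1+e2)/2;d=(e1-e2)/np.linalg.norm(e1-e2)
xs=np.arange(-85,86,1.)
q=np.array([proj("scene",c+d*x+[0,0,6]) for x in xs]).astype(np.float32)
v=cv2.remap(im,q[:,:1],q[:,1:],cv2.INTER_LINEAR)[:,0];g=v[:,2]-v[:,0]
for x in xs[::4]:print(int(x),round(float(g[int(x+85)])),end="; ")
E
python3 ln.py | grep mid
```

```text
[444.25244436 356.18423536]
[383.51968783 396.3236167 ]
[455.28065297  60.03741374  58.        ] [630.07666009  43.32085511  58.        ] [542.67865653  51.67913443  58.        ]
-85 -15; -81 -15; -77 -15; -73 -17; -69 -8; -65 30; -61 70; -57 42; -53 1; -49 -8; -45 -8; -41 -8; -37 -8; -33 -9; -29 -9; -25 -8; -21 -8; -17 -8; -13 -8; -9 -8; -5 -8; -1 -9; 3 -8; 7 -9; 11 -8; 15 -8; 19 -8; 23 -8; 27 -8; 31 -8; 35 -9; 39 -8; 43 -8; 47 -10; 51 9; 55 74; 59 84; 63 21; 67 -16; 71 -19; 75 -18; 79 -18; 83 -16; scene 30 -40 level 96.23877 orange from -82.0 to 91.0 mid 4.5
scene 30 -45 level 91.75537 orange from -81.0 to 91.0 mid 5.0
scene 30 -50 level 81.92627 orange from -81.0 to 91.0 mid 5.0
```

Call:
apply_moves:
  deltas: [0.08, 0.15, 0, 0, -1, 0, 0, 0.5, 0, -1, 0, 0, 0.5, 0, -1, 0, 0, 0.36, 0, -1, 0, 0, 0, 0, -1, 0, 0, 0, 0, -1, 0, 0, 0, 0, -1]

```text
time_s: 15.98
tcp_pos: [539.0, 52.5, 158.4]
eef_rot: [[-0.998, 0.069, 0.001], [0.069, 0.998, 0.0], [-0.001, 0.0, -1.0]]
force: [0.1, 1.3, -4.2]
width: 22.7
gripper_force: 79.2
```

```bash
python3 ln.py | grep mid; python3 - <<'E'
from h import *
np.set_printoptions(precision=2,suppress=True,linewidth=200)
s=read_state();R=s["eef_rot"];t=s["tcp_pos"];W=np.c_[-R[:,0],R[:,1],-R[:,2]]
print(s["time_s"],t,s["force"],np.degrees(np.arctan2(R[1,0],R[0,0])),R[:,2],s["joint_vel"])
print(R.T@(np.array([537.2,51.2,156.5])-t)/25)
# vertical profile of side face (red minus blue) in the scene camera: expected window/underside from z -63.5..-67.5
m=camera_model("scene");p=capture("scene").astype(np.float32);cv2.imwrite("pics/fin.png",p[:,:,::-1])
zs=np.arange(0,101,4.)
for x in(-70,5,75):
    q=np.array([proj("scene",t+W@np.array([x,30,-z]),m) for z in zs]).astype(np.float32)
    v=cv2.remap(p,q[:,:1],q[:,1:],cv2.INTER_LINEAR)[:,0];print(x,np.c_[zs,v[:,0]-v[:,2]].round().astype(int).tolist())
E
```

```text
scene 30 -40 level 97.43359 orange from -81.0 to 92.0 mid 5.5
scene 30 -45 level 87.82031 orange from -82.0 to 92.0 mid 5.0
scene 30 -50 level 63.617188 orange from -83.0 to 92.0 mid 4.5
16.025 [538.93  52.51 158.39] [ 0.78  0.11 -4.16] 176.0517517885693 [ 0.  0. -1.] [-0.08 -0.15  0.02  0.06  0.07  0.09 -0.02]
[ 0.07 -0.06  0.08]
-70 [[0, -6], [4, -1], [8, 29], [12, 81], [16, 135], [20, 166], [24, 170], [28, 162], [32, 134], [36, 111], [40, 98], [44, 91], [48, 78], [52, 54], [56, 21], [60, 3], [64, -5], [68, -8], [72, -7], [76, -4], [80, -3], [84, -3], [88, 0], [92, 1], [96, 0], [100, -1]]
5 [[0, 90], [4, 143], [8, 170], [12, 177], [16, 177], [20, 176], [24, 171], [28, 156], [32, 129], [36, 110], [40, 100], [44, 90], [48, 73], [52, 47], [56, 20], [60, 2], [64, -5], [68, -5], [72, -2], [76, 1], [80, 3], [84, 2], [88, 3], [92, 3], [96, 2], [100, 3]]
75 [[0, 44], [4, 64], [8, 82], [12, 92], [16, 92], [20, 92], [24, 95], [28, 95], [32, 93], [36, 92], [40, 91], [44, 84], [48, 65], [52, 34], [56, 12], [60, 3], [64, 0], [68, 2], [72, 5], [76, 3], [80, 4], [84, 4], [88, 4], [92, 4], [96, 3], [100, 4]][ WARN:0@0.720] global loadsave.cpp:1063 imwrite_ Unsupported depth image for selected encoder is fallbacked to CV_8U.
```

Call:
apply_moves:
  deltas: [0.07, -0.05, 0.08, 0, -1, 0, 0, 0, 0, -1, 0, 0, 0, 0, -1, 0, 0, 0, 0, -1, 0, 0, 0, 0, -1]

```text
time_s: 16.7
tcp_pos: [536.9, 51.4, 156.0]
eef_rot: [[-0.998, 0.069, 0.0], [0.069, 0.998, 0.0], [-0.0, 0.0, -1.0]]
force: [-0.1, 0.2, -4.4]
width: 22.9
gripper_force: 79.2
```

```bash
python3 -c "
from workcell import *
print(close_job())"
```

```text
the job is handed in; nothing more can be done
None
```

I pressed the yellow cap fully down and let it spring back. I then handed in the job with the lamp held still and level over the link, window about 3 cm above the tube, and centred and lined up to within a few mm by camera measurement. My picture allowance was used up before the final pose, so I checked it by measurement only; nothing suggested contact with the link.

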